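# Turn a tray of bushes over into the blue tray

## Robot

A 6-joint arm with a two-finger parallel gripper is mounted at the origin on the work surface. World frame = base frame: x ahead of the robot, y to its left, z up, the work surface at z = 0. Lengths are in mm, angles in rad, forces in N, time in s.
With the tool pointing down it reaches from about 250 to 775 mm from the base axis. Payload 4 kg.
Tool frame: the origin (TCP) lies at the very end of the fingers, on their centre line; the grasp point (between the pads) lies 19 mm behind it (bot.grasp_offset is the z of the grasp point in the tool frame, in mm); z points along the fingers, y is the direction in which the jaws open and shut (so a half turn about z gives the same grasp; the last joint's range is limited). The gripper opens to 94 mm and grips with 3 to 60 N. Pads are 16 mm wide; open, the fingers measure 119 mm over their backs; the gripper's body (75 mm by 177 mm) begins 78 mm behind the grasp point.
Start: joints at [-1.308, 0.087, 1.371, -0, 1.684, -0.103], TCP at [196.732, -513.631, 205.506] pointing down, gripper open.
Joint ranges: [-3.1, 3.1], [-0.76, 2.03], [0.27, 2.55], [-1.08, 4.22], [0.17, 2.65], [-2.57, 2.57]. Speed limits (rad/s): [2.79, 2.79, 3.14, 3.14, 3.14, 3.14].

## Interface

Orientations are given as a rotation vector (axis times angle).
In Python, from station import bot, hand, kin, get_image, get_calibration, workorder gives the robot as it stands. The module is installed in compiled form; this text tells all that it offers. Calls block until the motion is done:
- bot.move_pose(position, orientation): joint-space move of the TCP to a pose.
- bot.line_to(position, rotation=None, v=150, f_stop=None): straight line of the TCP; rotation=None keeps the orientation; v is the mean speed in mm/s. With f_stop (N) it stops when the force on the tool has changed by that much, and returns True; else False.
- bot.move_joints(angles): joint-space move.
- hand.set_gripper(opening, f_grip=None): opening from 0.0 (shut) to 1.0 (fully open); f_grip is the grip in N (None keeps the last); returns when the fingers have stopped.
- bot.dwell(seconds).
- kin.solve_ik(position, orientation): joint angles nearest the present ones, or None.
- bot.sense(): the state.
- get_image(name): name is "scene" or "side" or "wrist"; returns (picture, depth): 420x560x3 uint8, red, green, blue; 420x560 float32, mm along the optical axis (not along the pixel's ray), 0 where there is no reading.
- get_calibration(name): a dict with "fx", "fy", "cx", "cy" (pixels), "pose" (4x4, takes a point from camera to world coordinates); the wrist camera has in their place "mount" (4x4, takes a point from camera to tool coordinates, whose origin is the TCP and whose axes are the flange's). Camera axes: x right, y up, looking along -z (the intrinsics and any distortion apply to the point x, -y, -z); pixel columns grow to the right and rows downward; lengths in mm; the calibration is good to about 2 mm. The wrist camera is an equidistant fisheye: a pixel r from the principal point sees the ray r / f radians off the axis. A picture is of the moment at which its call begins: read the wrist's pose just before it. get_calibration takes no time and is no camera call.
A pose or a line that the arm cannot do raises bot.MotionError and nothing moves.
- workorder.job_done(): hands the job in, once; it reports no verdict.
The state is a dict: "time": time; "joint_positions": joint angles; "joint_vel": joint speeds; "tau": joint torques, N m; "tcp_pos": TCP position; "eef_rot": TCP orientation; "ft_force": force on the tool from outside, world axes, zero at the start; "moment": the same for the moment, N m; "opening": opening from 0.0 (shut) to 1.0 (fully open).
Only numpy, scipy, OpenCV 4.12 (cv2) and the standard library are available. Lean on these libraries where they do the work, as an engineer would, in place of code of your own. Each camera call takes 0.05 s, during which the arm holds its last target.

## Task

Turn the three bushes over all at once: lay the empty blue tray face down on the full yellow tray so that it drops fully home over the yellow tray's dowels, then turn the closed pair upside down and set it down so that the blue tray lies underneath, without dropping or toppling the trays. Then lift the emptied yellow tray off and lay it flat on the black rubber mat, leaving all three bushes seated in the blue tray; leave the oil bottle, the spanner and the tin where they are.

Things in the scene. Friction and masses are not known exactly. Their poses are not given: they have to be found in the camera images.
- yellow_tray (a point): Yellow tray, 60 (x) x 150 (y) x 22 mm (z), flat upright sides. Point at its centre, half-way up. z points out of its open face: up at the start, on the bench, bushes in it. Floor 4 mm; three pockets along y (at -42, 0, 42 mm), 40 x 39 mm, 18 mm deep. Four steel dowels, 7 mm thick, tips tapered, stand 9 mm above the rim at x = +-16, y = +-68 mm.
- blue_tray (a point): Empty blue tray, outer size and pockets as the yellow one, face down on the mat at the start. Point at its centre, half-way up. z points out of its closed bottom, AWAY from the pockets: up when face down. y is its long axis. Four slots 10 mm wide at x = +-16 mm, open to its short ends, drop over the dowels (1.5 mm spare each side); either way round fits.
- bush1_c (a point): Turned aluminium bush, cylinder 35 mm across and 32 mm tall, about 60 g, dark bore mark at both ends, brass band near its z end. Point at its centre, z along its axis, up at the start. It stands in a pocket of the yellow tray and sticks 14 mm out of it; in the closed pair it has 4 mm of play end to end.
- bush2_c (a point): Second bush, same as the first.
- bush3_c (a point): Third bush, same as the first.
- mat_top (a point): Black rubber mat fixed to the bench, 150 mm (x) x 200 mm (y), 4 mm thick. Point at the centre of its top face.
- oil: White plastic oil bottle with a red cap, 52 mm across, 100 mm tall, standing on the bench; origin under its base. A bystander.
- spanner: Steel spanner 170 mm long lying on the bench. A bystander.
- tin: Open steel tin, 70 mm across, 70 mm tall, standing on the bench; origin under its base. A bystander.
- yellow: The yellow tray as a body, about 160 g: same axes, origin 11 mm from the centre, on its closed underside.
- blue: The blue tray as a body, about 150 g: same axes, origin 11 mm from the centre, on its rim face. Fully home on the yellow tray the rims meet: pair 44 mm thick, centres 22 mm apart. Nothing locks the pair: dowels only stop sliding, so a grip that carries it must bear on the sides of both trays. The pair can stand on a short end (150 mm tall, foot 60 x 44 mm).
Not all that is in view belongs to the job. Of the things that look like the part that bears mat_top, the larger one is meant. There is more than one size of the blue; the job needs the larger.

How it is judged:
By the outcome, as a careful person would: the job done as asked, in the order asked, and still so for the second after the job is handed in, with the robot touching nothing.
It also fails if it takes over 72 s, if anything falls off the work surface, if the arm or the gripper's body presses on something with over 40 N, if the wrist force passes 120 N, or if a joint passes its speed limit or range.

## Working session

There is one attempt and no reset: what is moved stays moved. The work goes in short steps, each a Python script; the robot and the scene stay as the last script left them, time stands still between calls to the robot, and variables do not carry over. Pictures are saved under pics/ and viewed, and the job is handed in when it is done.

```bash
mkdir -p pics; ls; python3 - <<'E'
from station import bot,hand,kin,get_image,get_calibration
import cv2,numpy as np
for n in ("scene","side","wrist"):
    p,d=get_image(n); cv2.imwrite(f"pics/{n}0.png",cv2.cvtColor(p,cv2.COLOR_RGB2BGR)); np.save(f"pics/{n}0_d.npy",d)
    c=get_calibration(n); print(n,{k:(np.round(v,3).tolist() if not isinstance(v,str) else v) for k,v in c.items()})
print(bot.sense()); print(bot.grasp_offset)
E
```

```text
pics
scene {'fx': 506.733, 'fy': 506.733, 'cx': 282.483, 'cy': 207.093, 'pose': [[-0.884, -0.313, 0.347, 974.324], [0.467, -0.599, 0.65, 825.688], [0.005, 0.737, 0.676, 888.2], [0.0, 0.0, 0.0, 1.0]]}
side {'fx': 471.037, 'fy': 471.037, 'cx': 279.305, 'cy': 210.84, 'pose': [[0.862, 0.398, -0.312, 189.615], [-0.506, 0.67, -0.543, -581.257], [-0.007, 0.627, 0.779, 911.148], [0.0, 0.0, 0.0, 1.0]]}
wrist {'fx': 325.192, 'fy': 325.192, 'cx': 283.355, 'cy': 207.489, 'mount': [[-0.0, 0.959, 0.284, 82.132], [1.0, 0.0, 0.0, 0.091], [0.0, 0.284, -0.959, -177.312], [0.0, 0.0, 0.0, 1.0]]}
{'time': 0.15, 'joint_positions': array([-1.30810702e+00,  8.77614620e-02,  1.37185816e+00, -2.76248270e-05,
        1.68363144e+00, -1.03097276e-01]), 'joint_vel': array([-2.09821056e-04, -3.08174826e-03, -3.18303787e-03, -4.26582033e-04,
        5.99066731e-05, -9.11930782e-04]), 'tau': array([ 1.65593856e-04, -3.40643013e+01, -3.02793682e+01,  7.17927259e-02,
        3.04971705e-02, -1.25870265e-04]), 'tcp_pos': array([ 196.60482265, -513.21123144,  204.61089364]), 'eef_rot': array([-3.08757335e+00, -5.71073278e-01,  2.50502390e-04]), 'ft_force': array([ 0.03138364, -0.77539471, -0.13923538]), 'moment': array([ 0.04746527,  0.03926842, -0.05557052]), 'opening': 1.0014229628963758}
-18.8
```

View pics/scene0.png

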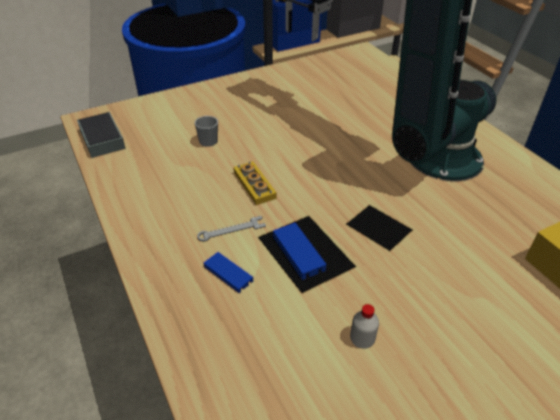

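View pics/side0.png

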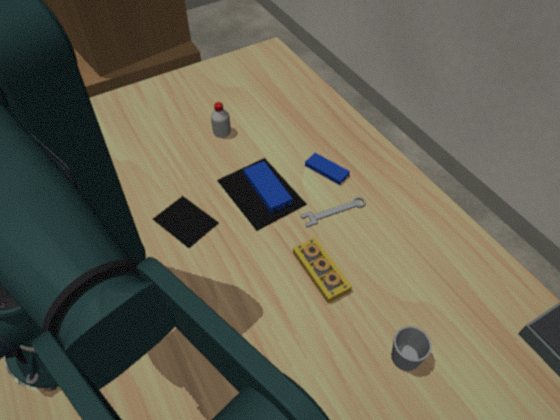

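View pics/wrist0.png

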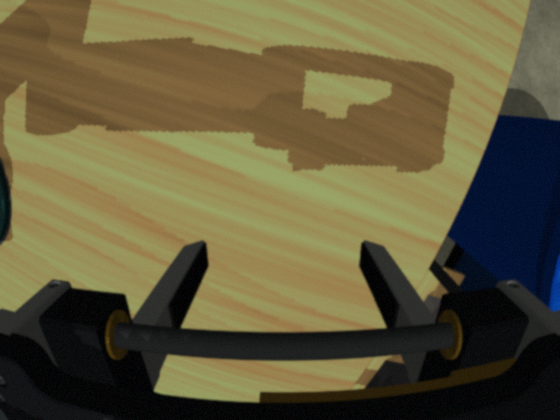

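Three views agree: the yellow tray with three bushes lies on the bench (scene 255,182). The large blue tray lies on the larger mat (300,250). The decoys are the small blue tray at (229,271) and the small mat at (379,227).

```bash
cat > h.py <<'E'
from station import bot,hand,kin,get_image,get_calibration,workorder
import cv2,numpy as np
from scipy.spatial.transform import Rotation as R
def pts(n,d):
    c=get_calibration(n); P=np.array(c["pose"]); v,u=np.mgrid[0:420,0:560]
    X=np.stack([(u-c["cx"])/c["fx"]*d,-(v-c["cy"])/c["fy"]*d,-d],-1)
    return X@P[:3,:3].T+P[:3,3]
def rv(d,j):
    """tool z along d, jaw axis along j"""
    z=np.array(d,float);z/=np.linalg.norm(z);y=np.array(j,float);y-=z*(y@z);y/=np.linalg.norm(y)
    return R.from_matrix(np.c_[np.cross(y,z),y,z]).as_rotvec()
def rectfit(p):
    (c,s,a)=cv2.minAreaRect(p.astype(np.float32)); return np.round(c,1),np.round(s,1),round(a,1)
E
python3 - <<'E'
from h import *
for n in ("scene","side"):
    im=cv2.imread(f"pics/{n}0.png"); d=np.load(f"pics/{n}0_d.npy"); W=pts(n,d); h=cv2.cvtColor(im,cv2.COLOR_BGR2HSV)
    roi=(d>0)&(abs(W[...,2])<120)&(W[...,0]>150)&(W[...,0]<1000)&(abs(W[...,1])<600)
    print(n,"tablez",np.median(W[roi][:,2]))
    for nm,m in (("blue",(h[...,0]>105)&(h[...,0]<130)&(h[...,1]>150)),("yel",(h[...,0]>22)&(h[...,0]<32)&(h[...,1]>200)),("black",(h[...,2]<45))):
        m=(m&roi).astype(np.uint8); k,l,st,_=cv2.connectedComponentsWithStats(m)
        for i in range(1,k):
            if st[i,4]>120:
                p=W[l==i]; zt=np.percentile(p[:,2],90); q=p[abs(p[:,2]-zt)<5]
                print(nm,st[i],"z",np.round(np.percentile(p[:,2],[5,50,95]),1),rectfit(q[:,:2]))
E
```

```text
scene tablez 0.06306602845563702
blue [ 273  223   54   57 1628] z [ 4.6 25.1 28.3] (array([563.2, 135.3]), array([153.2,  61.8]), 88.5)
blue [205 253  47  38 826] z [12.7 16.4 19.2] (array([733.8, 116.2]), array([ 46.9, 114.7]), 20.3)
black [397 150  29  15 131] z [102.4 112.4 118.9] (array([205.2,  68.1]), array([ 8.4, 79.9]), 21.2)
black [ 348  207   63   43 1325] z [-0.5  2.3  5.1] (array([341.3, 149. ]), array([ 96.8, 126.7]), 17.5)
black [ 260  217   94   75 2116] z [0.9 3.9 6.8] (array([545.2, 137.4]), array([144.6, 194.5]), 2.9)
side tablez 0.16247622512162252
blue [306 154  43  30 600] z [ 6.9 15.8 19.2] (array([730.6, 107.4]), array([ 47.4, 111.3]), 20.7)
blue [ 243  161   50   53 1343] z [ 5.  25.1 28.2] (array([563.7, 130.2]), array([152.8,  62.2]), 88.9)
black [ 219  159   87   71 1854] z [1.  3.8 6.8] (array([543.5, 129.9]), array([144.9, 195.6]), 2.7)
black [ 154  197   64   50 1612] z [-0.5  2.4  5.3] (array([341.3, 143.5]), array([ 96.6, 129.8]), 17.9)
```

```bash
python3 - <<'E'
import cv2
a=cv2.imread("pics/scene0.png")[140:300,180:380]; b=cv2.imread("pics/side0.png")[140:320,200:400]
cv2.imwrite("pics/c1.png",cv2.resize(a,None,fx=4,fy=3.75*1,interpolation=cv2.INTER_CUBIC)[:600]); cv2.imwrite("pics/c2.png",cv2.resize(b,None,fx=3.3,fy=3.3,interpolation=cv2.INTER_CUBIC))
E
```

```text
(no output)
```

View pics/c2.png

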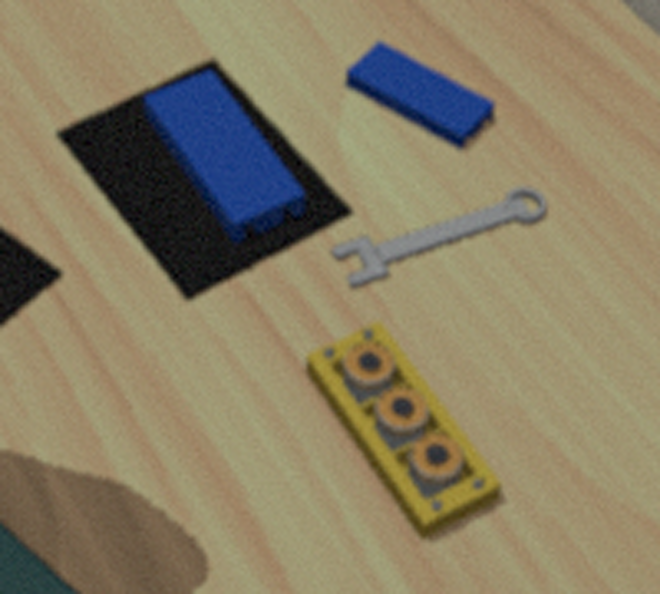

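```bash
python3 - <<'E'
from h import *
for n,bx in (("scene",(225,150,285,210)),("side",(285,232,358,305))):
    im=cv2.imread(f"pics/{n}0.png"); d=np.load(f"pics/{n}0_d.npy"); W=pts(n,d); h=cv2.cvtColor(im,cv2.COLOR_BGR2HSV)
    M=np.zeros(d.shape,bool); M[bx[1]:bx[3],bx[0]:bx[2]]=1
    m=M&(W[...,2]>14)&(W[...,2]<60)
    p=W[m]; print(n,rectfit(p[:,:2]),p[:,2].max())
    q=W[m&(W[...,2]<29)]; print(rectfit(q[:,:2]))
    q=W[m&(W[...,2]>31)]; print('bush',q[:,:2].mean(0))
# everything tall
    for nm,lo in (("objs",6),):
        m=((W[...,2]>lo)&(W[...,0]>300)&(W[...,0]<900)&(abs(W[...,1])<500)&(W[...,2]<130)).astype(np.uint8)
        k,l,st,_=cv2.connectedComponentsWithStats(m)
        for i in range(1,k):
            if st[i,4]>80: p=W[l==i]; print(st[i],np.round(p.min(0)),np.round(p.max(0)))
# IK probes
for az in [(-0)]:
  pass
def t(p,d,j):
    for s in (1,-1):
        q=kin.solve_ik(p,rv(d,np.array(j)*s)); print(p,np.round(d,2),s,None if q is None else np.round(q,2).tolist())
for r in (400,450,500):
  for a in (-120,-90,-60,-30,-15,0):
    D=np.array([np.cos(np.radians(a)),0,np.sin(np.radians(a))]); z=22 if a<=-90 else 75
    t(np.array([r,0,z+5])+19*D,D,[0,1,0]); 
  for a in (-160,-145,-130,-110,-90,-60,-45,-30):
    D=np.array([np.cos(np.radians(a)),0,np.sin(np.radians(a))]); 
    t(np.array([r,0,80])+19*D,D,[0,1,0]); 
E
```

```text
scene (array([ 546.9, -139.5]), array([156.8,  61.2]), 88.5) 40.10390139919116
(array([ 546.9, -139.5]), array([156.8,  61.2]), 88.5)
bush [ 548.0090599  -134.61980401]
[194 116  24  30 581] [ 547. -425.    6.] [ 616. -350.   74.]
[ 89 132  36  24 541] [ 811. -500.    6.] [ 900. -456.   47.]
[233 162  44  42 979] [ 515. -217.    6.] [579. -60.  40.]
[197 216  68  25 278] [588. -35.   6.] [755.  20.  12.]
[ 273  222   53   58 1540] [517.  40.   6.] [599. 215.  31.]
[203 252  51  40 934] [692.  50.   6.] [774. 177.  21.]
[350 304  29  45 956] [533. 372.   6.] [587. 421. 104.]
side (array([ 546.4, -143.8]), array([152.8,  62.2]), 88.3) 41.152049276010985
(array([ 546.4, -143.8]), array([152.8,  62.2]), 88.3)
bush [ 545.84264766 -146.42557647]
[211 102  20  35 516] [535. 359.   6.] [585. 408. 103.]
[305 152  45  32 658] [692.  48.   6.] [777. 170.  22.]
[ 244  161   50   51 1281] [525.  53.   6.] [610. 227.  31.]
[301 196  65  30 289] [585. -40.   6.] [753.  13.  13.]
[ 293  237   59   65 1754] [ 514. -221.    6.] [579. -67.  41.]
[520 304  40  39 703] [ 809. -500.    7.] [ 899. -471.   
[... 6587 characters left out ...]
0.  0. -1.] 1 [-0.11, 0.05, 1.7, 0.0, 1.39, -1.68]
[500.   0.  61.] [ 0.  0. -1.] -1 [-0.11, 0.05, 1.7, -0.0, 1.39, 1.46]
[509.5          0.          63.54551733] [ 0.5   0.   -0.87] 1 [-0.17, -0.3, 2.11, 0.12, 0.82, -1.8]
[509.5          0.          63.54551733] [ 0.5   0.   -0.87] -1 [-0.17, -0.3, 2.11, 0.12, 0.82, 1.34]
[513.43502884   0.          66.56497116] [ 0.71  0.   -0.71] 1 [-0.21, -0.43, 2.31, 0.31, 0.51, -2.0]
[513.43502884   0.          66.56497116] [ 0.71  0.   -0.71] -1 [-0.21, -0.43, 2.31, 0.31, 0.51, 1.14]
[516.45448267   0.          70.5       ] [ 0.87  0.   -0.5 ] 1 None
[516.45448267   0.          70.5       ] [ 0.87  0.   -0.5 ] -1 [-0.27, -0.46, 2.49, 1.21, 0.25, 0.23]
```

```bash
cat >> h.py <<'E'
def gp(c,phi,a):
    """grasp-point centre c, plane heading phi (deg), tool angle a (deg; -90 down). returns TCP,rotvec options (jaw horizontal)"""
    p,aa=np.radians(phi),np.radians(a)
    D=np.array([np.cos(aa)*np.cos(p),np.cos(aa)*np.sin(p),np.sin(aa)]); j=np.array([-np.sin(p),np.cos(p),0])
    return np.array(c,float)+18.8*D,[rv(D,j),rv(D,-j)]
E
python3 - <<'E'
from h import *
def t(nm,c,phi,a):
    p,rs=gp(c,phi,a); o=[]
    for r in rs:
        q=kin.solve_ik(p,r); o.append(None if q is None else np.round(q,2).tolist())
    print(nm,phi,a,*o)
for phi in (90,-90,88.4,-91.6):
    for a in (-90,-75,-60,-50): t("Y",(547,-141,26),phi,a)
for phi in (-20,-10,0,10):
  for c in ((430,-30),(470,-30)):
    for a in (-140,-150,-165,-180,-60,-75,-90): t("S"+str(c),(*c,79),phi,a)
    for a in (-150,-165): t("L"+str(c),(*c,26),phi,a)
E
```

```text
Y 90 -90 None [-0.35, 0.24, 1.6, 0.0, 1.3, -0.35]
Y 90 -75 None [-0.49, 0.31, 1.54, 0.23, 1.42, -0.54]
Y 90 -60 [-0.6, 0.41, 1.47, 0.42, 1.57, 2.47] [-0.6, 0.41, 1.47, 0.42, 1.57, -0.67]
Y 90 -50 [-0.66, 0.5, 1.42, 0.54, 1.68, 2.41] [-0.66, 0.5, 1.42, 0.54, 1.68, -0.73]
Y -90 -90 [-0.35, 0.24, 1.6, -0.0, 1.3, -0.35] None
Y -90 -75 [-0.2, 0.22, 1.65, -0.27, 1.23, -0.12] None
Y -90 -60 [-0.06, 0.26, 1.68, -0.56, 1.23, 0.14] None
Y -90 -50 [0.03, 0.31, 1.69, -0.74, 1.26, 0.31] None
Y 88.4 -90 None [-0.35, 0.24, 1.6, 0.0, 1.3, -0.32]
Y 88.4 -75 None [-0.49, 0.3, 1.55, 0.24, 1.42, -0.51]
Y 88.4 -60 [-0.61, 0.41, 1.48, 0.43, 1.56, 2.49] [-0.61, 0.41, 1.48, 0.43, 1.56, -0.65]
Y 88.4 -50 [-0.67, 0.49, 1.44, 0.54, 1.66, 2.43] [-0.67, 0.49, 1.44, 0.54, 1.66, -0.71]
Y -91.6 -90 [-0.35, 0.24, 1.6, -0.0, 1.3, -0.32] None
Y -91.6 -75 [-0.2, 0.23, 1.64, -0.27, 1.24, -0.09] None
Y -91.6 -60 [-0.06, 0.27, 1.67, -0.56, 1.24, 0.16] None
Y -91.6 -50 [0.03, 0.32, 1.68, -0.73, 1.28, 0.32] None
S(430, -30) -20 -140 [-0.26, 0.54, 1.34, 0.08, 2.14, -1.47] [-0.26, 0.54, 1.34, 0.08, 2.14, 1.68]
S(430, -30) -20
[... 5933 characters left out ...]
30) 10 -150 [-0.05, 0.74, 1.13, -0.26, 2.3, -1.86] [-0.05, 0.74, 1.13, -0.26, 2.3, 1.28]
S(470, -30) 10 -165 [-0.04, 0.9, 1.03, -0.34, 2.49, -1.91] [-0.04, 0.9, 1.03, -0.34, 2.49, 1.24]
S(470, -30) 10 -180 None None
S(470, -30) 10 -60 [-0.37, -0.36, 2.15, 0.33, 0.92, -2.26] [-0.37, -0.36, 2.15, 0.33, 0.92, 0.88]
S(470, -30) 10 -75 [-0.26, -0.2, 1.96, 0.12, 1.15, -2.04] [-0.26, -0.2, 1.96, 0.12, 1.15, 1.1]
S(470, -30) 10 -90 [-0.18, -0.01, 1.77, 0.0, 1.39, -1.93] [-0.18, -0.01, 1.77, 0.0, 1.39, 1.21]
L(470, -30) 10 -150 [-0.05, 0.8, 1.14, -0.24, 2.22, -1.83] [-0.05, 0.8, 1.14, -0.24, 2.22, 1.31]
L(470, -30) 10 -165 [-0.04, 0.97, 1.03, -0.32, 2.43, -1.87] [-0.04, 0.97, 1.03, -0.32, 2.43, 1.27]
```

```bash
cat >> h.py <<'E'
def save(n,f):
    s=bot.sense(); p,d=get_image(n); cv2.imwrite(f"pics/{f}.png",cv2.cvtColor(p,cv2.COLOR_RGB2BGR)); np.save(f"pics/{f}_d.npy",d); np.save(f"pics/{f}_p.npy",np.r_[s["tcp_pos"],s["eef_rot"]]); return s
_c=get_calibration("wrist")
def wpix(f,u,v,z):
    """wrist pixel -> world point on plane z"""
    t=np.load(f"pics/{f}_p.npy"); x=(np.array([u,v],float)-[_c["cx"],_c["cy"]]); r=np.hypot(*x); th=r/_c["fx"]
    ray=np.array([np.sin(th)*x[0]/max(r,1e-9),-np.sin(th)*x[1]/max(r,1e-9),-np.cos(th)])
    M=np.array(_c["mount"]); T=R.from_rotvec(t[3:]).as_matrix()
    o=T@M[:3,3]+t[:3]; w=T@M[:3,:3]@ray; return o+w*(z-o[2])/w[2]
E
python3 - <<'E'
from h import *
p,rs=gp((547,-141.6,170),-91.6,-90)
bot.move_pose(p,rs[0]); s=save("wrist","wy"); print(s["time"],s["tcp_pos"],p,s["eef_rot"],rs[0])
E
```

```text
2.0167 [ 546.83501939 -142.63296902  151.35908298] [ 547.  -141.6  151.2] [ 2.25368436e+00  2.18797006e+00 -3.64773815e-04] [ 2.25224110e+00  2.19020877e+00 -6.89549963e-17]
```

View pics/wy.png

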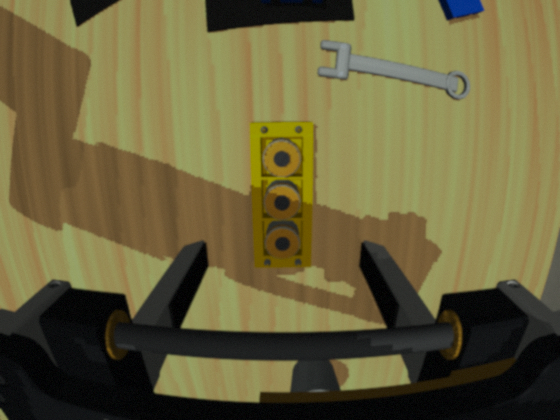

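```bash
python3 - <<'E'
from h import *
im=cv2.imread("pics/wy.png"); c=im[110:280,235:330]; cv2.imwrite("pics/wyc.png",cv2.resize(c,None,fx=3.5,fy=3.5,interpolation=cv2.INTER_CUBIC))
for u,v in ((250,123),(314,122),(257,267),(311,265)): print(wpix("wy",u,v,22).round(1))
for u,v in ((264.5,130),(298.5,129.5),(268,262.5),(299,262)): print('dowel',wpix("wy",u,v,31).round(1))
E
```

```text
[517.  -67.4  22. ]
[576.8 -68.3  22. ]
[ 516.  -215.5   22. ]
[ 572.9 -214.8   22. ]
dowel [530.8 -74.2  31. ]
dowel [561.7 -74.7  31. ]
dowel [ 528.5 -206.    31. ]
dowel [ 559.9 -206.3   31. ]
```

View pics/wyc.png

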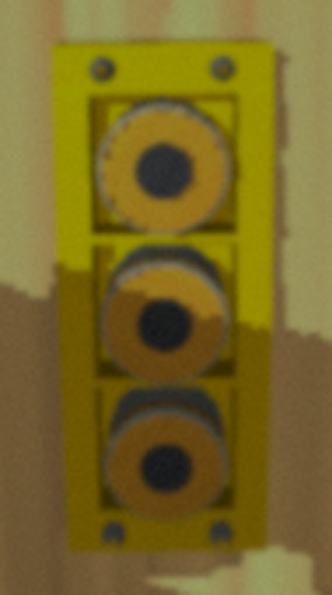

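```bash
python3 - <<'E'
from h import *
p,rs=gp((545.3,-140.8,24),-91.2,-90); p[2]=6
bot.line_to(p+[0,0,40],rs[0],v=250); bot.line_to(p,v=150)
hand.set_gripper(0.5,8); s=bot.sense(); print(s["time"],s["tcp_pos"],s["eef_rot"],s["opening"],s["ft_force"])
hand.set_gripper(1.0); s=bot.sense(); print(s["time"],s["tcp_pos"])
bot.line_to(p+[0,0,60],v=250); print(bot.sense()["time"])
p,rs=gp((563.5,133,174),-91.2,-90)
bot.move_pose(p,rs[0]); bot.dwell(.2); s=save("wrist","wb"); print(s["time"],s["tcp_pos"],s["joint_positions"])
im=cv2.imread("pics/wb.png"); cv2.imwrite("pics/wbc.png",cv2.resize(im[100:290,200:360],None,fx=3.1,fy=3.1,interpolation=cv2.INTER_CUBIC))
E
```

```text
3.6833 [ 545.37266249 -140.83715031    6.33946199] [2.24444942e+00 2.19793415e+00 6.28498671e-05] 0.6368482331503489 [-0.02375836 -0.24317279  2.2101383 ]
4.3833 [ 545.29286132 -140.7998821     5.97705038]
4.775
6.0833 [563.45052943 131.59287847 154.42755441] [ 1.31610079e-01  1.66785865e-01  1.38325845e+00 -2.48260469e-04
  1.59290406e+00  1.54664516e-01]
```

View pics/wb.png

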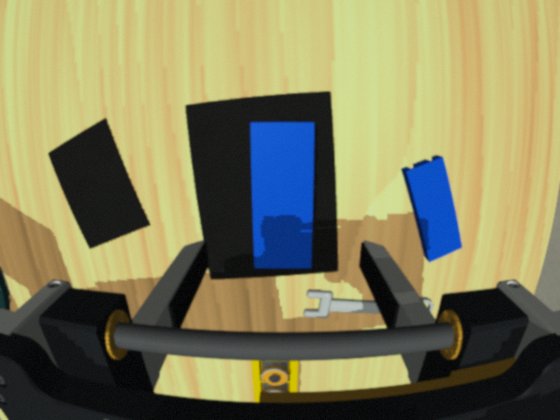

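View pics/wbc.png

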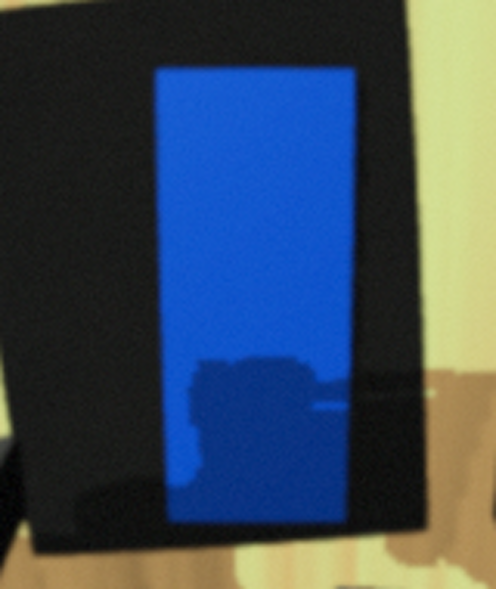

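```bash
python3 - <<'E'
from h import *
for f,z,cs in (("wy",22,((250.4,122.3),(313.3,122.3),(254.7,266.9),(311,266.7))),("wb",26,((250,121.9),(315.2,121.9),(253.9,268.4),(311.9,268.1)))):
    P=np.array([wpix(f,u,v,z) for u,v in cs]); print(f,P.round(1).tolist(),P.mean(0).round(2), np.degrees(np.arctan2(*(P[:2]-P[2:]).mean(0)[1::-1])))
print([wpix("wb",u,v,4).round(1).tolist() for u,v in ((187,106),(329,92),(210,277),(336,270))])
print([wpix("wy",u,v,31).round(1).tolist() for u,v in ((263.9,129.7),(298.7,129.4),(267.3,262.3),(298.1,262.))])
E
```

```text
wy [[517.4, -66.8, 22.0], [576.2, -68.6, 22.0], [513.5, -215.3, 22.0], [572.9, -216.8, 22.0]] [ 544.99 -141.87   22.  ] 88.63670745987751
wb [[533.0, 207.7, 26.0], [593.8, 206.2, 26.0], [529.6, 57.4, 26.0], [590.7, 56.4, 26.0]] [561.77 131.93  26.  ] 88.75628703991252
[[466.2, 227.5, 4.0], [610.2, 236.0, 4.0], [474.8, 34.8, 4.0], [620.3, 41.5, 4.0]]
[[530.3, -73.9, 31.0], [561.9, -74.6, 31.0], [527.8, -205.7, 31.0], [559.0, -206.3, 31.0]]
```

```bash
python3 - <<'E'
from h import *
p,rs=gp((561.8,131.9,24),-91.2,-90); p[2]=7
bot.line_to(p+[0,0,40],rs[0],v=250); bot.line_to(p,v=120)
hand.set_gripper(0.5,40); s=bot.sense(); print(s["time"],s["tcp_pos"],s["opening"])
bot.line_to(p+[0,0,90],v=200)
q=np.array([545.3,-141.9,7+90]); bot.line_to(q,v=350); bot.dwell(.2); s=save("wrist","wc"); save("side","sc"); print(s["time"],s["tcp_pos"],s["opening"],s["ft_force"])
E
```

```text
7.825 [562.00153975 131.92508893   7.27558184] 0.6334570215590448
9.5583 [ 545.45467764 -140.06970234   96.86103869] 0.6337933097567227 [-0.18068955  0.89842238 -1.69233806]
```

View pics/wc.png

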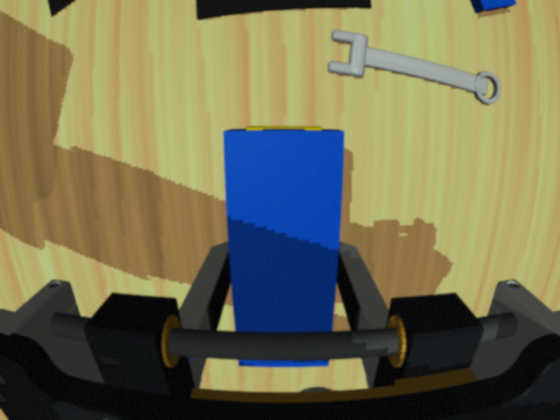

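View pics/sc.png

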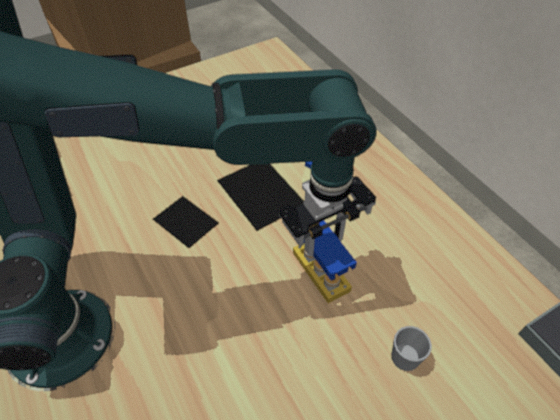

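```bash
python3 - <<'E'
from h import *
bot.line_to([545.3,-141.9,45],v=100); bot.dwell(.2); s=bot.sense(); print(s["time"],s["tcp_pos"],s["ft_force"])
e=np.array([545.3,-141.9,0])-s["tcp_pos"]; e[2]=0; print(e)
if np.hypot(*e[:2])>.4: bot.line_to(np.array([545.3,-141.9,43])+e,v=40)
r=bot.line_to(np.array([545.3,-141.9,24.5])+e,v=40,f_stop=12); s=bot.sense(); print(r,s["time"],s["tcp_pos"],s["ft_force"])
E
```

```text
10.525 [ 546.00368217 -142.17765932   46.08207451] [ 0.93929074  0.13815929 -0.88445401]
[-0.70368217  0.27765932  0.        ]
True 11.2417 [ 544.19920561 -141.46556556   25.02373825] [0.52216774 0.21090124 3.86189112]
```

```bash
python3 - <<'E'
from h import *
bot.dwell(.2); s=bot.sense(); print(s["time"],s["tcp_pos"],s["ft_force"])
hand.set_gripper(0.75); s=bot.sense(); print(s["time"],s["tcp_pos"],s["opening"])
bot.line_to(s["tcp_pos"]+[0,0,70],v=200); hand.set_gripper(1.0); s=save("wrist","wd"); save("side","sd"); save("scene","cd"); print(s["time"],s["tcp_pos"])
a=cv2.imread("pics/sd.png")[200:320,260:390]; cv2.imwrite("pics/sdc.png",cv2.resize(a,None,fx=4.5,fy=4.5,interpolation=cv2.INTER_CUBIC))
d=np.load("pics/sd_d.npy"); W=pts("side",d)[225:310,285:360]; m=(W[...,2]>30)&(W[...,2]<60); print(rectfit(W[m][:,:2]),np.percentile(W[m][:,2],[5,25,50,75,95]))
E
```

```text
11.4417 [ 544.21164783 -141.45710839   25.01602347] [ 0.01800217 -0.06138789  5.73559738]
11.85 [ 543.00172891 -141.04011385   23.61979007] 0.748527325808041
12.925 [ 542.95839455 -141.0340621    93.43659762]
(array([ 545.7, -144.3]), array([149.5,  62.3]), 88.7) [37.00209923 42.43931205 43.71459563 44.88082559 46.43529356]
```

View pics/sdc.png

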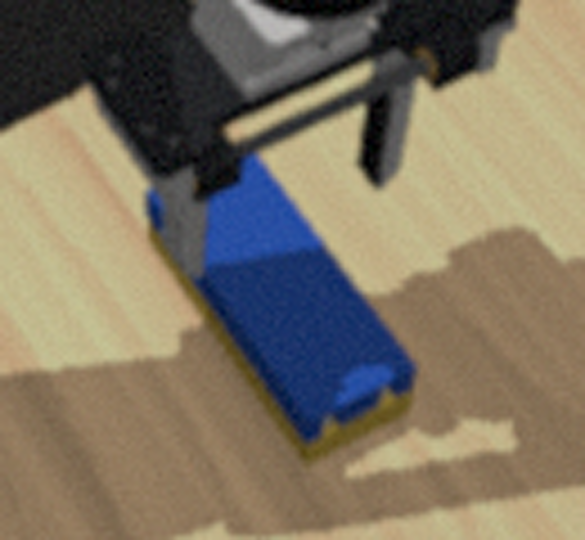

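View pics/wd.png

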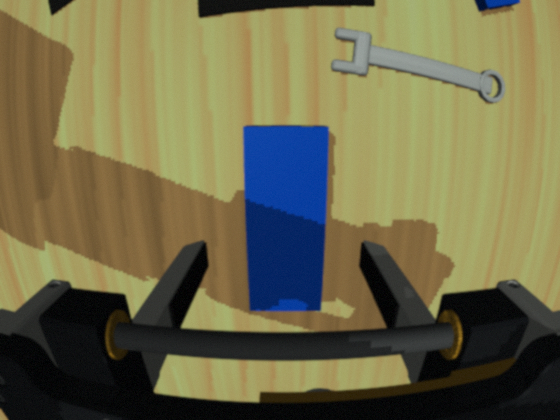

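```bash
python3 - <<'E'
from h import *
p,rs=gp((545.0,-141.5,26),-91.2,-60); D=R.from_rotvec(rs[0]).as_matrix()[:,2]
bot.move_pose(p-70*D,rs[0]); bot.line_to(p,v=100); bot.dwell(.15); s=bot.sense(); print(s["time"],s["tcp_pos"]-p,R.from_rotvec(s["eef_rot"]).as_matrix()[:,2]-D)
hand.set_gripper(0.5,55); s=bot.sense(); print(s["time"],s["tcp_pos"]-p,s["opening"],s["ft_force"])
bot.line_to(p+[0,0,30],v=80); s=save("side","se"); save("scene","ce"); print(s["time"],s["opening"],s["ft_force"])
a=cv2.imread("pics/se.png")[180:330,250:400]; b=cv2.imread("pics/ce.png")[100:250,180:330]; cv2.imwrite("pics/sec.png",cv2.resize(np.hstack([a,b]),None,fx=2.6,fy=2.6,interpolation=cv2.INTER_CUBIC))
E
```

```text
14.65 [0.74591881 0.2299703  0.89871548] [ 1.74907046e-03 -4.42527973e-05  6.16296458e-06]
15.275 [0.12141226 0.06878949 0.03030531] 0.6363005542633463 [-0.28249917  0.49196085 -0.20242567]
15.8 0.635543637339478 [ 0.35427044 -0.05324149 -4.80272574]
```

View pics/sec.png

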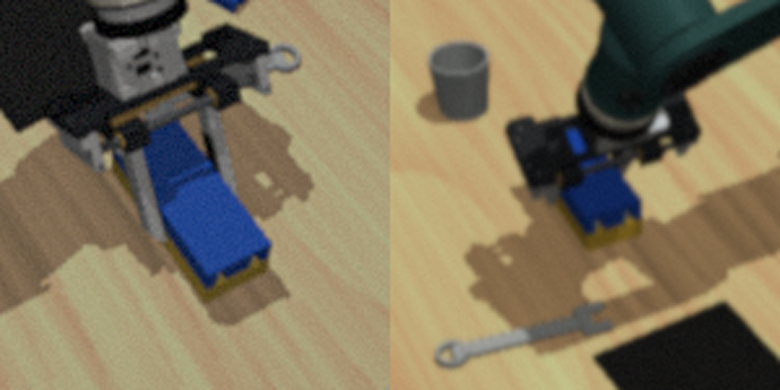

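```bash
python3 - <<'E'
from h import *
s=bot.sense(); bot.line_to(s["tcp_pos"]+[0,0,100],v=250)
phi=-8; u=np.array([np.cos(np.radians(phi)),np.sin(np.radians(phi)),0])
c=np.array([440,-30,75.])+4*u
p,rs=gp(c+[0,0,45],phi,-150); bot.move_pose(p,rs[0]); bot.dwell(.3); s=save("side","sf"); print(s["time"],s["tcp_pos"]-p,(R.from_rotvec(s["eef_rot"])*R.from_rotvec(rs[0]).inv()).as_rotvec(),s["opening"])
save("scene","cf")
a=cv2.imread("pics/sf.png")[150:330,150:350]; b=cv2.imread("pics/cf.png")[100:280,250:450]; cv2.imwrite("pics/sfc.png",cv2.resize(np.hstack([a,b]),None,fx=2,fy=2,interpolation=cv2.INTER_CUBIC))
E
```

```text
18.2083 [0.06914281 0.05222542 0.30243803] [-0.00047369 -0.00120128  0.00020776] 0.6379420095765966
```

View pics/sfc.png

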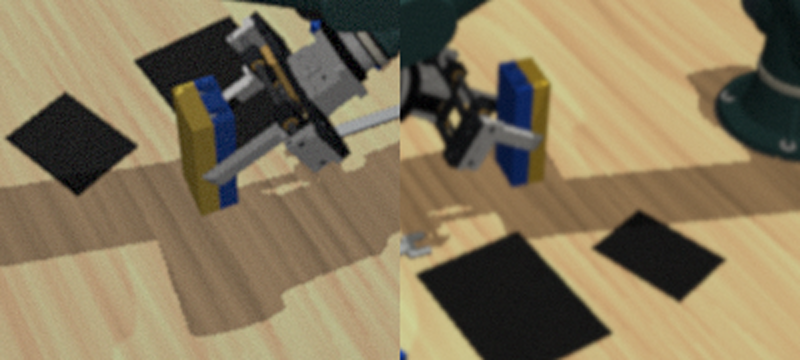

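```bash
python3 - <<'E'
from h import *
phi=-8; u=np.array([np.cos(np.radians(phi)),np.sin(np.radians(phi)),0])
c=np.array([440,-30,75.])+4*u
p,rs=gp(c,phi,-150)
bot.line_to(p+[0,0,8],v=80)
r=bot.line_to(p-[0,0,3],v=15,f_stop=4); bot.dwell(.2); s=save("side","sg"); print(r,s["time"],s["tcp_pos"]-p,(R.from_rotvec(s["eef_rot"])*R.from_rotvec(rs[0]).inv()).as_rotvec(),s["ft_force"],s["moment"])
d=np.load("pics/sg_d.npy"); W=pts("side",d); m=(W[...,2]>140)&(W[...,2]<165)&(abs(W[...,0]-440)<60)&(abs(W[...,1]+30)<60); print(rectfit(W[m][:,:2]))
a=cv2.imread("pics/sg.png")[150:330,150:350]; cv2.imwrite("pics/sgc.png",cv2.resize(a,None,fx=3,fy=3,interpolation=cv2.INTER_CUBIC))
E
```

```text
True 19.6583 [ 0.11961722 -0.0356553   0.61991201] [ 9.17140386e-05  3.03843173e-04 -6.42460446e-05] [3.41584553 0.19229708 6.68887942] [0.10137657 0.10596151 0.03248312]
(array([462.6, -39.5]), array([68.3, 98.7]), 71.2)
```

View pics/sgc.png

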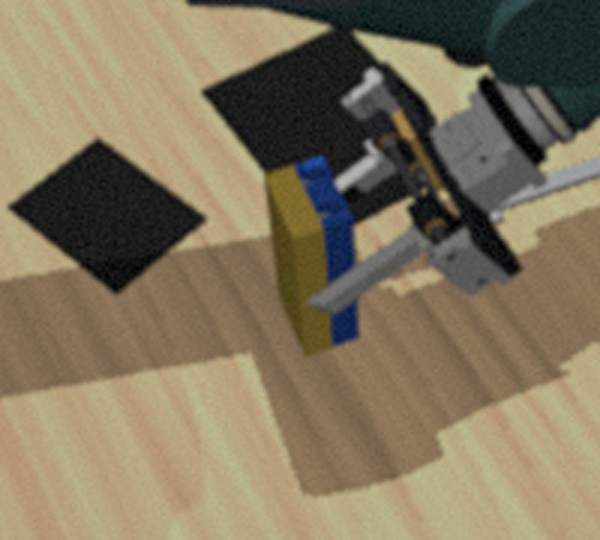

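```bash
python3 - <<'E'
from h import *
for i in range(4):
    s=bot.sense(); print(s["time"],s["tcp_pos"],s["ft_force"],s["moment"])
    if s["ft_force"][2]<1: break
    t=s["tcp_pos"]+[0,0,.3]; bot.line_to(t,v=10); bot.dwell(.1)
E
```

```text
19.7083 [427.93701008 -28.32603785  66.21271882] [ 2.40955774 -0.65019054  6.59504428] [0.14766495 0.05377471 0.03463216]
20.225 [427.94650219 -28.32564403  66.27068553] [ 2.22564914 -0.88668443 -0.1185985 ] [ 0.02021641 -0.79027054  0.00225223]
```

```bash
python3 - <<'E'
from h import *
hand.set_gripper(0.8); s=save("side","sh"); print(s["time"],s["tcp_pos"],s["ft_force"],s["opening"])
save("scene","ch")
a=cv2.imread("pics/sh.png")[150:330,150:350]; b=cv2.imread("pics/ch.png")[100:280,250:450]; cv2.imwrite("pics/shc.png",cv2.resize(np.hstack([a,b]),None,fx=2,fy=2,interpolation=cv2.INTER_CUBIC))
E
```

```text
20.7 [427.82884689 -28.31135672  66.56305738] [-0.03921273 -0.30466358  0.1920574 ] 0.799684415796334
```

View pics/shc.png

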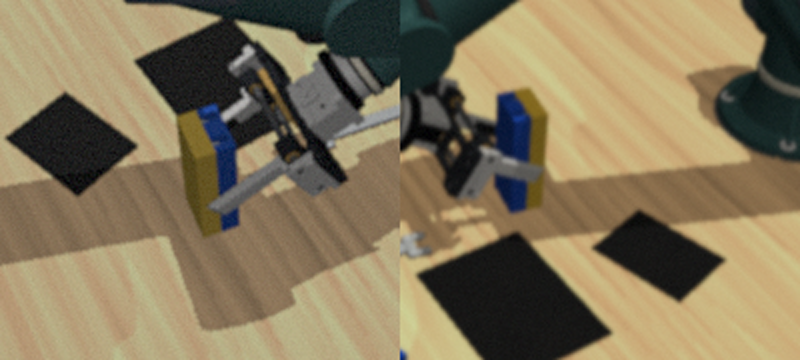

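```bash
python3 - <<'E'
from h import *
hand.set_gripper(1.0)
s=bot.sense(); D=R.from_rotvec(s["eef_rot"]).as_matrix()[:,2]
bot.line_to(s["tcp_pos"]-90*D,v=150); t=bot.sense()["tcp_pos"]; bot.line_to([t[0],t[1],270],v=300)
p,rs=gp((440,-30,75),-8,-60); D=R.from_rotvec(rs[0]).as_matrix()[:,2]
bot.move_pose(p-150*D,rs[0]); bot.dwell(.2); s=save("side","si"); save("wrist","wi"); print(s["time"],s["tcp_pos"]-(p-150*D))
save("scene","ci")
a=cv2.imread("pics/si.png")[130:330,130:350]; b=cv2.imread("pics/ci.png")[80:280,250:470]; cv2.imwrite("pics/sic.png",cv2.resize(np.hstack([a,b]),None,fx=1.8,fy=1.8,interpolation=cv2.INTER_CUBIC))
E
```

```text
Traceback (most recent call last):
station.MotionError: the arm cannot follow that straight line within its joint ranges
```

```bash
python3 - <<'E'
from h import *
s=bot.sense(); print(s["time"],s["tcp_pos"],s["joint_positions"])
t=s["tcp_pos"]
for a in (-150,-140,-130,-110,-90):
  for z in (120,180,220,270):
    p,rs=gp((505,-40,z),-8,a); q=kin.solve_ik(p,rs[0]); print(a,z,None if q is None else q.round(2))
E
```

```text
22.0667 [504.71493365 -39.07959297 111.04696045] [-0.17058998  0.81927656  0.89889764 -0.04327062  2.47064679 -1.62036055]
-150 120 [-0.17  0.78  0.96 -0.04  2.44 -1.62]
-150 180 [-0.17  0.74  0.91 -0.05  2.54 -1.63]
-150 220 [-0.17  0.71  0.87 -0.06  2.6  -1.63]
-150 270 None
-140 120 [-0.17  0.67  1.05 -0.04  2.3  -1.62]
-140 180 [-0.17  0.63  0.99 -0.04  2.4  -1.62]
-140 220 [-0.17  0.61  0.94 -0.04  2.47 -1.63]
-140 270 [-0.17  0.59  0.86 -0.05  2.56 -1.63]
-130 120 [-0.18  0.55  1.15 -0.03  2.14 -1.61]
-130 180 [-0.18  0.51  1.08 -0.03  2.25 -1.62]
-130 220 [-0.18  0.49  1.02 -0.03  2.32 -1.62]
-130 270 [-0.18  0.48  0.94 -0.03  2.42 -1.62]
-110 120 [-0.18  0.29  1.38 -0.01  1.82 -1.61]
-110 180 [-0.18  0.26  1.3  -0.02  1.93 -1.62]
-110 220 [-0.18  0.25  1.23 -0.02  2.01 -1.62]
-110 270 [-0.18  0.24  1.14 -0.02  2.11 -1.62]
-90 120 [-0.19  0.04  1.63  0.    1.47 -1.62]
-90 180 [-0.19  0.    1.55  0.    1.59 -1.62]
-90 220 [-0.19 -0.01  1.48  0.    1.67 -1.62]
-90 270 [-0.19 -0.01  1.39  0.    1.77 -1.62]
```

```bash
python3 - <<'E'
from h import *
_,r1=gp((505,-40,200),-8,-110)
bot.line_to([508,-39.5,270],r1[0],v=200)
p,rs=gp((440,-30,75),-8,-60); D=R.from_rotvec(rs[0]).as_matrix()[:,2]
print(kin.solve_ik(p-130*D,rs[0]))
bot.move_pose(p-130*D,rs[0]); bot.dwell(.2); s=save("side","si"); save("wrist","wi"); print(s["time"],s["tcp_pos"]-(p-130*D))
save("scene","ci")
a=cv2.imread("pics/si.png")[130:330,130:350]; b=cv2.imread("pics/ci.png")[80:280,250:470]; cv2.imwrite("pics/sic.png",cv2.resize(np.hstack([a,b]),None,fx=1.8,fy=1.8,interpolation=cv2.INTER_CUBIC))
E
```

```text
[-0.2610094  -0.75040052  2.13423461  0.06410144  1.23798703 -1.69701367]
24.2667 [ 1.05227942 -0.26084302  0.93354101]
```

View pics/sic.png

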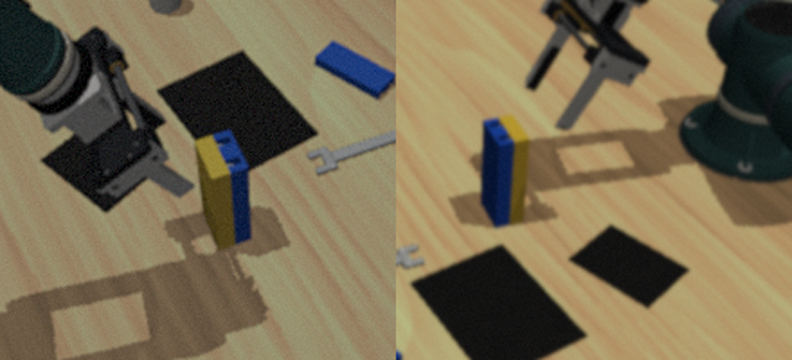

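View pics/wi.png

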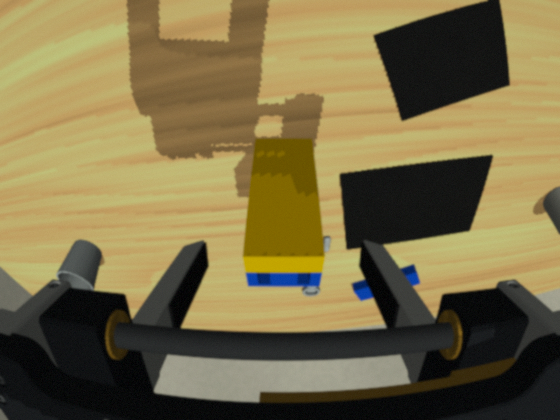

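```bash
python3 - <<'E'
from h import *
p,rs=gp((440,-30,75),-8,-60)
bot.line_to(p,rs[0],v=100); bot.dwell(.15); s=bot.sense(); print(s["time"],s["tcp_pos"]-p,s["ft_force"])
hand.set_gripper(0.5,55); s=bot.sense(); print(s["time"],s["tcp_pos"]-p,s["opening"],s["ft_force"])
bot.line_to(p+[0,0,50],v=80); s=save("side","sj"); save("scene","cj"); print(s["time"],s["tcp_pos"],s["opening"],s["ft_force"])
a=cv2.imread("pics/sj.png")[130:330,130:350]; b=cv2.imread("pics/cj.png")[80:280,250:470]; cv2.imwrite("pics/sjc.png",cv2.resize(np.hstack([a,b]),None,fx=1.8,fy=1.8,interpolation=cv2.INTER_CUBIC))
E
```

```text
26.0167 [ 0.27476411 -0.06490252  0.70648713] [ 0.04237618 -0.4253408  -0.1236073 ]
26.6417 [ 0.00270535 -0.04639788  0.00532264] 0.6361800322723534 [ 0.62036142 -1.10558287  0.71424237]
27.4167 [448.50679632 -31.12575179 107.49776146] 0.6370283613037657 [-0.1269314   0.57168441 -5.18708673]
```

View pics/sjc.png

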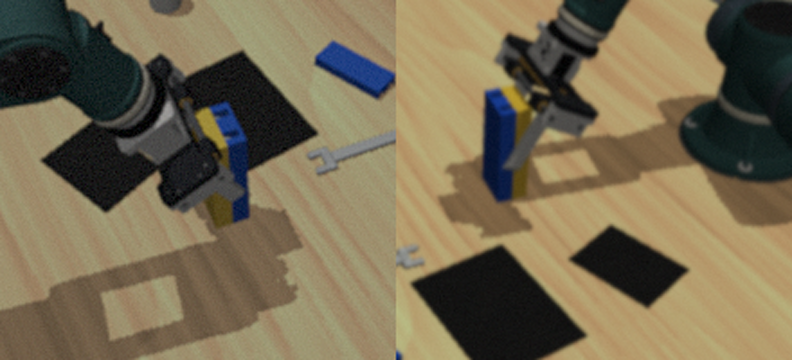

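```bash
python3 - <<'E'
from h import *
p0,r0=gp((440,-30,140),-8,-60); bot.line_to(p0,r0[0],v=80)
p1,r1=gp((440,-30,140),-8,-105); bot.line_to(p1,r1[0],v=12)
p2,r2=gp((440,-30,135),-8,-150); bot.line_to(p2,r2[0],v=12); bot.dwell(.2)
s=save("side","sk"); save("scene","ck"); print(s["time"],s["tcp_pos"]-p2,(R.from_rotvec(s["eef_rot"])*R.from_rotvec(r2[0]).inv()).as_rotvec(),s["opening"],s["ft_force"])
a=cv2.imread("pics/sk.png")[130:330,130:350]; b=cv2.imread("pics/ck.png")[80:280,250:470]; cv2.imwrite("pics/skc.png",cv2.resize(np.hstack([a,b]),None,fx=1.8,fy=1.8,interpolation=cv2.INTER_CUBIC))
E
```

```text
30.5583 [ 0.18303423 -0.01483503  0.98184223] [-5.05547293e-04 -3.06395917e-03  4.87360395e-05] 0.6339818911804437 [-0.50045612 -0.50933888 -4.9038829 ]
```

View pics/skc.png

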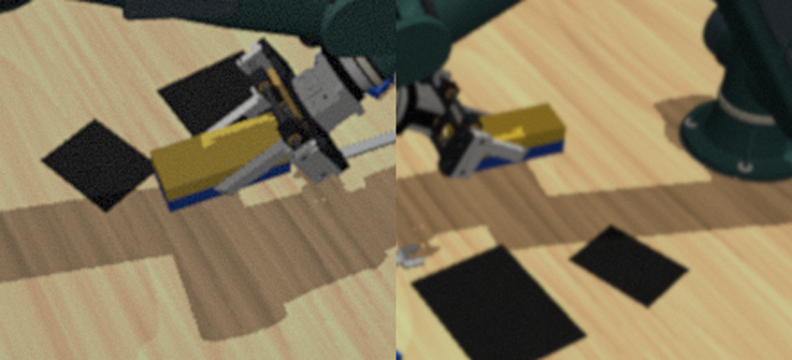

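Flipped in the air, with yellow on top. Next I lower it and set it down.

```bash
python3 - <<'E'
from h import *
p,r2=gp((440,-30,22),-8,-150)
bot.line_to(p+[0,0,10],r2[0],v=90); bot.dwell(.1); s=bot.sense(); print(s["tcp_pos"]-p)
r=bot.line_to(p-[0,0,3],v=15,f_stop=3); bot.dwell(.1); s=bot.sense(); print(r,s["time"],s["tcp_pos"]-p,s["ft_force"],s["moment"],(R.from_rotvec(s["eef_rot"])*R.from_rotvec(r2[0]).inv()).as_rotvec())
if s["ft_force"][2]>1: bot.line_to(s["tcp_pos"]+[0,0,.3],v=10); bot.dwell(.1); s=bot.sense(); print(s["time"],s["tcp_pos"]-p,s["ft_force"])
E
```

```text
[ 0.41389279 -0.08340166 10.61683588]
True 32.7917 [-0.12294502 -0.01562869  0.42731296] [ 1.43008872 -0.84204505  6.24053299] [ 0.10897939 -0.03894737 -0.00039706] [ 1.56445946e-04  1.02218938e-03 -3.59674849e-05]
33.2917 [-0.09309548  0.00952297  0.43961712] [ 1.43145481 -0.30352057 -1.03912205]
```

```bash
python3 - <<'E'
from h import *
hand.set_gripper(1.0)
s=bot.sense(); D=R.from_rotvec(s["eef_rot"]).as_matrix()[:,2]; print(s["ft_force"])
bot.line_to(s["tcp_pos"]-90*D,v=180)
p,rs=gp((440,-30,190),-8,-90); bot.line_to(p+[30,0,0],rs[0],v=150); bot.dwell(.2); s=save("wrist","wl"); save("side","sl"); print(s["time"],s["tcp_pos"]-p)
d=np.load("pics/sl_d.npy"); W=pts("side",d); m=(W[...,2]>37)&(W[...,2]<60)&(abs(W[...,0]-440)<100)&(abs(W[...,1]+30)<70); print(rectfit(W[m][:,:2]),np.percentile(W[m][:,2],[5,50,95]))
a=cv2.imread("pics/sl.png")[130:330,130:350]; cv2.imwrite("pics/slc.png",cv2.resize(a,None,fx=2.7,fy=2.7,interpolation=cv2.INTER_CUBIC))
E
```

```text
[-0.61084354  0.96170649  0.98916744]
36.05 [30.17730417 -0.05782623 -1.30304183]
(array([441.8, -30.7]), array([ 65.2, 150.5]), 82.0) [40.48990787 43.798607   46.5089105 ]
```

View pics/slc.png

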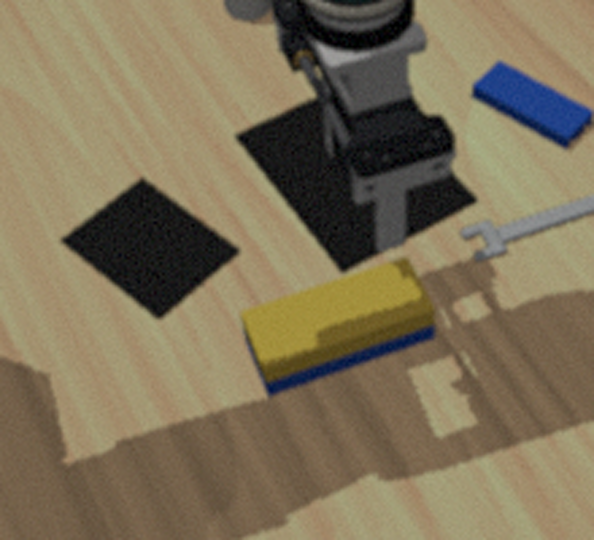

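View pics/wl.png

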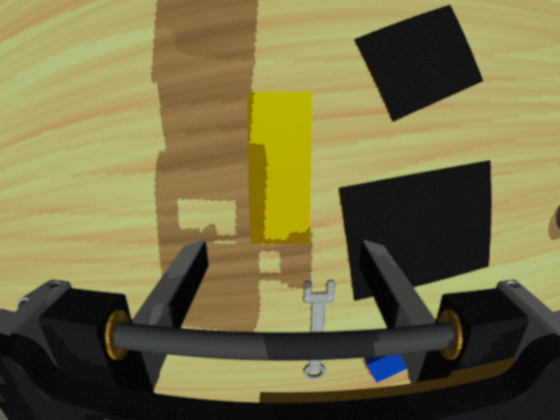

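```bash
python3 - <<'E'
from h import *
p,rs=gp((440.3,-30,60),-8,-90); p[2]=60
bot.line_to(p,rs[0],v=150); p[2]=26.3; bot.line_to(p,v=70); bot.dwell(.15); s=bot.sense(); print(s["time"],s["tcp_pos"],s["ft_force"])
hand.set_gripper(0.5,25); s=bot.sense(); print(s["time"],s["tcp_pos"],s["opening"],s["ft_force"])
p[2]=50; bot.line_to(p,v=40); bot.dwell(.1); s=save("side","sm"); save("scene","cm"); print(s["time"],s["tcp_pos"],s["opening"],s["ft_force"])
a=cv2.imread("pics/sm.png")[180:330,150:350]; b=cv2.imread("pics/cm.png")[100:250,270:470]; cv2.imwrite("pics/smc.png",cv2.resize(np.hstack([a,b]),None,fx=2,fy=2,interpolation=cv2.INTER_CUBIC))
E
```

```text
37.85 [440.74319746 -30.0756362   26.77095302] [ 0.09754454  0.85819143 -0.35056325]
38.475 [440.31413198 -30.02491428  26.35144709] 0.6312985138736814 [-0.37547705 -0.27267067 -0.21351355]
39.3167 [439.99763555 -29.9497462   49.66905877] 0.6350204182622168 [-0.34855028  0.81014765 -1.8135829 ]
```

View pics/smc.png

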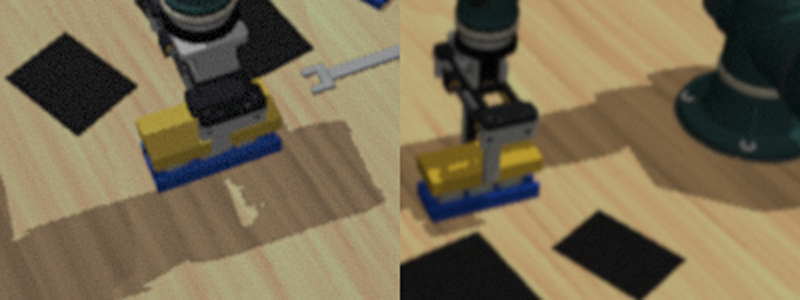

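```bash
python3 - <<'E'
from h import *
s=bot.sense(); t=s["tcp_pos"]; bot.line_to([t[0],t[1],130],v=150)
p,rs=gp((543.5,134.5,150),-87.3,-90); p[2]=130; bot.move_pose(p,rs[0]); bot.dwell(.1)
p[2]=26; bot.line_to(p,rs[0],v=120); p[2]=14.5; r=bot.line_to(p,v=20,f_stop=3); bot.dwell(.1); s=bot.sense(); print(r,s["time"],s["tcp_pos"],s["ft_force"])
if s["ft_force"][2]>1.5: bot.line_to(s["tcp_pos"]+[0,0,.2],v=10)
hand.set_gripper(.8); s=bot.sense(); bot.line_to(s["tcp_pos"]+[0,0,120],v=180); hand.set_gripper(1.)
bot.line_to(bot.sense()["tcp_pos"]+[0,0,100],v=250)
s=save("side","sn"); save("scene","cn"); save("wrist","wn"); print(s["time"])
E
```

```text
True 43.3083 [543.69979909 134.52860762  17.21272226] [0.57797109 1.38755888 4.57583558]
46.0083
```

View pics/sn.png

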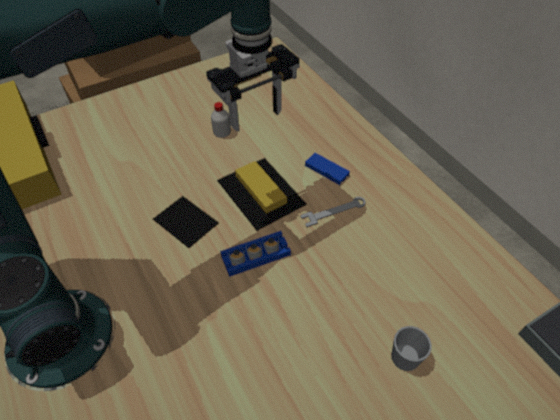

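View pics/cn.png

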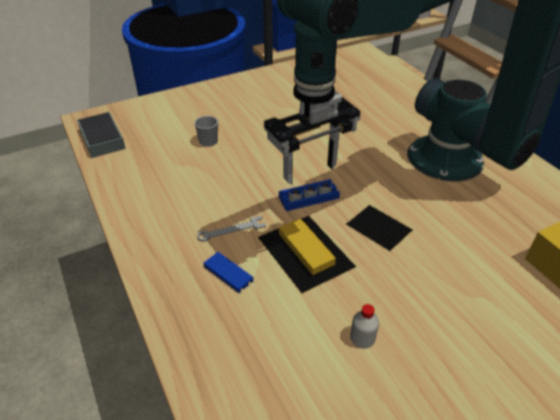

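View pics/wn.png

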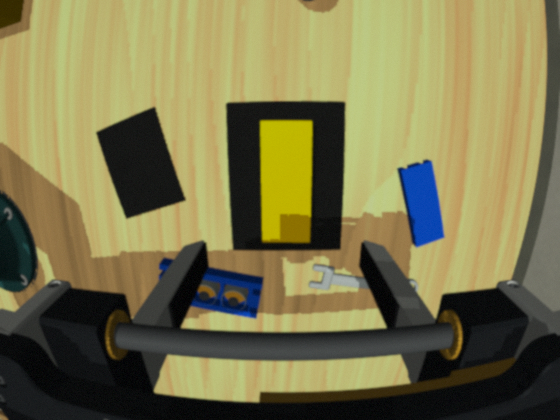

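```bash
python3 - <<'E'
from h import *
W=pts("side",np.load("pics/sn_d.npy"))
m=(W[...,2]>25)&(abs(W[...,0]-543)<60)&(abs(W[...,1]-135)<95)&(W[...,2]<60); P=W[m]; q=P[P[:,2]>31]; A=np.c_[q[:,:2],np.ones(len(q))]; print("yel",rectfit(P[:,:2]),np.median(P[:,2]),np.linalg.lstsq(A,q[:,2],rcond=None)[0])
m=((W[...,2]>29)&(abs(W[...,0]-440)<90)&(abs(W[...,1]+30)<60)&(W[...,2]<60)).astype(np.uint8)
k,l,st,_=cv2.connectedComponentsWithStats(m)
for i in range(1,k): print("bush",st[i],W[l==i].mean(0).round(1),np.percentile(W[l==i][:,2],[50,90]).round(1))
a=cv2.imread("pics/sn.png")[220:285,205:305]; b=cv2.imread("pics/cn.png")[170:235,265:365]; cv2.imwrite("pics/snc.png",cv2.resize(np.hstack([a,b]),None,fx=4,fy=4,interpolation=cv2.INTER_CUBIC))
E
```

```text
yel (array([545.1, 134.1]), array([ 62.6, 157.3]), 2.9) 34.41070366799397 [ 5.77152576e-03 -5.06828216e-04  3.15176589e+01]
bush [271 234   1   1   1] [489.5 -20.2  36.4] [36.4 36.4]
bush [275 235   1   1   1] [495.7 -27.9  37.2] [37.2 37.2]
bush [277 237   1   1   1] [498.2 -32.5  33.1] [33.1 33.1]
bush [268 238   6   5  27] [480.5 -34.1  36.2] [36.1 38.2]
bush [264 239  15  10  38] [476.1 -45.6  33.4] [33.5 36.9]
bush [256 240   1   1   1] [451.7 -17.6  36.7] [36.7 36.7]
bush [247 242   2   2   2] [432.  -13.7  36.4] [36.4 37. ]
bush [251 243   6   6  30] [439.5 -28.2  36.3] [36.2 38.5]
bush [247 245  15  10  36] [434.7 -40.5  33.6] [33.5 37.1]
bush [239 246   1   1   1] [410.7 -13.1  37.5] [37.5 37.5]
bush [241 247   1   1   1] [414.4 -15.1  33.3] [33.3 33.3]
bush [246 246   1   2   2] [424.  -21.4  36. ] [36.  37.4]
bush [233 249   7   6  31] [398.3 -22.8  36.4] [36.4 38. ]
bush [243 249   1   1   1] [414.5 -25.3  38.1] [38.1 38.1]
bush [229 250   1   1   1] [386.6 -11.   36.9] [36.9 36.9]
bush [244 252   1   1   1] [414.7 -28.5  30.1] [30.1 30.1]
bush [229 254  15   6  34] [392.7 -34.9  33.7] [33.1 37.1]
```

View pics/snc.png

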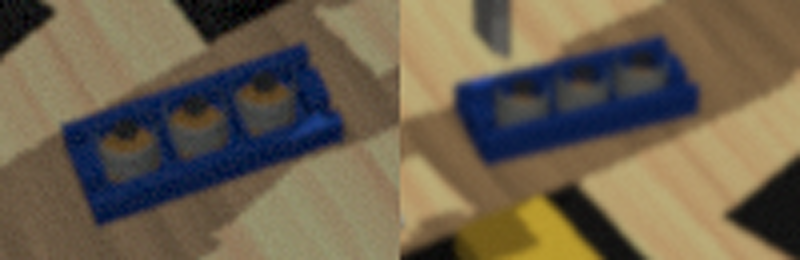

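All three bushes sit upright in the blue tray with their tops at about 36 mm, the seated height. The yellow tray lies level on the mat with its top at about 34.5 mm. The robot is clear of everything, so I'm handing in.

```bash
python3 -c "
from station import workorder,bot
print(bot.sense()['time']); print(workorder.job_done())"
```

```text
46.1583
the job is handed in; nothing more can be done
None
```

The job is done and handed in at 46 s of the 72 s allowed. No drops or topples showed in the pictures or the force readings.

**What I did**
- I laid the blue tray face down over the yellow tray's dowels; the closed pair measured about 44 mm thick.
- I gripped both trays by their sides, stood the pair on its short end, regripped it from the robot's side and laid it down with the blue tray underneath.
- I then lifted the yellow tray off and placed it on the larger black mat.

**What the last checks showed**
- **Bushes:** all three stand upright in the blue tray with their tops at about 36 mm, which is the seated height.
- **Yellow tray:** it is level and centred on the mat, with its top at about 34.5 mm. It lies face down, so it rests on its dowel tips rather than its underside; I did not turn it over again.
- **Bystanders:** the oil bottle, spanner and tin look unmoved in the pictures; I did not measure them again.

**What disagreed:** the scene and side cameras differed by about 4–5 mm in y. I used the wrist camera and a light centring squeeze on the yellow tray for the fit instead. The arm sometimes stopped 1–2 mm off its target, mostly after faster moves.

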